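Take the toasted roll out of the panini press with tongs

ROBOT

A 6-joint arm with a two-finger parallel gripper is mounted at the origin on the work surface. World frame = base frame: x ahead of the robot, y to its left, z up, the work surface at z = 0. Lengths are in mm, angles in degrees, forces in N, time in s.
With the tool pointing down it reaches from about 350 to 850 mm from the base axis. Payload 8.1 kg.
Tool frame: the origin (TCP) lies between the finger pads; the fingertips stand 17 mm ahead of it and the grasp point (between the pads) lies 2 mm behind it; z points along the fingers, y is the line along which they close (so a half turn about z gives the same grasp; the last joint's range is limited). The gripper opens to 85 mm and grips with 20 to 120 N. Pads are 22 mm wide; open, the fingers measure 114 mm over their backs; the gripper's body (76 mm by 85 mm) begins 54 mm behind the grasp point. The pads swing forward as they close: fully open they stand 13 mm farther back than shut.
Start: joints at [-73.419, 7.471, 85.268, -0, 87.261, -4.893], TCP at [219.672, -558.345, 248.292] pointing down, gripper open.
Joint ranges: [-169.43, 169.43], [-51.17, 129.36], [1.28, 143.12], [-76.62, 256.62], [0, 156.53], [-152.29, 152.29]. Speed limits (degrees/s): [136.94, 136.94, 159.86, 180, 180, 180].

INTERFACE

Orientations are given as [roll, pitch, yaw] about the fixed x, y, z axes, in that order (R = Rz(yaw) Ry(pitch) Rx(roll)).
In Python, from bench import sense, snapshot, hand_in, trace, place_of gives the robot as it stands.
- The arm moves only by the shell command python3 -m handwheel 'ROWS' [FORCE]. ROWS is JSON, a list of rows, each a list of 7 numbers: the opening, from -1 (shut) to 1 (fully open), then the shift along the tool's x, y, z in cm, then the turn, a rotation vector about the tool's x, y, z in rad. A call has 1 to 12 rows; each row shifts and turns the commanded pose from where the row before left it, along the tool's axes as they then stand; what a row does not reach is not made up. A row lasts 1/12 s, in which the tool goes at most 41.7 mm and 7.16 degrees, less where a joint would pass 70% of its speed; a pose out of reach is approached as far as the arm can. A call with a gripper value outside its range is refused whole. The fingers move at their own pace and stop on an object; FORCE is the grip in N (left out, the last holds). Time passes only in rows, so rows that do not move let the fingers close. It gives the time, the measured TCP pose, the force, the opening and the grip force at its end, in the units of the state.
- sense(): the state, without advancing time (a new reading comes with each control period).
- snapshot(name): name is "scene" or "top" or "wrist"; returns a dict with "image" (384x512x3 uint8, red, green, blue), "intrinsics" (3x3 intrinsics, pixels), "R" (3x3) and "t" (3): a world point X has camera coordinates R X + t. Camera axes: x right, y down, z forward; pixel columns grow to the right and rows downward; lengths in mm; the calibration is good to about 2 mm. A picture is of the moment at which its call begins. There is no depth.
- hand_in(): hands the job in; it is judged then, once.
Trained networks look in a picture, given as the dict that the camera call returned (one of the last four; its "shot" number tells which), for a name from the list of things; names that differ only in an ending like _2 or _b are one class to them, and where a whole thing is asked for, a point or a joint stands for the part that bears it (a point fixed in the world has none). Each returns a list of dicts, best first, with "conf" (0 to 1); they miss things now and then, are a little off and sometimes report something else, mostly with a low value. They report only what shows in the picture. A call takes as long as a camera call. They do not tell look-alikes from the thing itself.
- trace(picture, query): "pixels" (384x512 bool, what is visible of it).
- place_of(picture, query): "location" ([x, y, z] in mm, in world coordinates, good to about 4 mm: a listed point, or the origin of a listed thing).
The state is a dict: "time": time; "joint_pos": joint angles; "qd": joint speeds; "joint_efforts": joint torques, N m; "tool_pos": TCP position; "tcp_rot": TCP orientation; "ft_force": force on the tool from outside, world axes, zero at the start; "wrist_torque": the same for the moment, N m; "finger_gap": finger opening in mm; "grip_force": force on a finger pad.
Only numpy, scipy, OpenCV 4.12 (cv2) and the standard library are available. Lean on these libraries where they do the work, as an engineer would, in place of code of your own. Each camera call takes 0.05 s, during which the arm holds its last target. There are 200 camera calls.

TASK

Swing the panini press open until its lid stands straight up, then grip the kitchen tongs, close them on the bar-shaped toasted roll (not the round bun) and lift it out without dropping it; the bread is hot, so do not touch it with the gripper. Finish while holding: keep the roll pinched in the tongs about 10 cm above the middle of the dinner plate, with the lid still upright, and leave the bun, the plate and the other things on the counter where they are.

Things in the scene. Friction and masses are not known exactly. Their poses are not given: they have to be found in the camera images.
- press: panini press, fixed to the counter: steel base 184 (x) x 290 (y) x 50 mm high, hinge cheeks 102 mm high at the rear. Origin: centre of its underside; +x from its front (handle side) to its rear hinge, z up, hinge axis along y. The flat grill plate, 150 (x) x 270 (y) mm, is at z = 55 mm, from x = -72 to 77 mm; upright, the lid stands behind x = 95 mm, leaving the space above it free
- lid (a joint): angle of the press lid in rad: 0 closed (level, just over the bread), 1.57 straight up, stop at 1.92. The hinge is stiff: the lid stays where it is left and needs 5 to 10 N at the handle, square to the lid, to move. It starts between 0 and 0.12
- lid_hinge (a point): point on the hinge axis of the lid, middle of its length, 95 mm above the counter; z axis square to the lid, x axis along the lid towards the rear (turns with the lid)
- lid_handle (a point): middle of the lid's handle: a round black bar, 18 mm diameter, 150 mm long, parallel to the hinge, held at its two ends, free in the middle. Closed, it lies 250 mm in front of and 22 mm above the hinge, 117 mm above the counter, with 66 mm free between bar and lid edge and nothing below; upright, it is 345 mm up. The point's axes turn with the lid
- roll: bar-shaped toasted ciabatta roll, 100 long (its x) x 46 wide (its y) x 36 mm high, about 80 g, firm, straight upright sides; it lies on the grill plate beside the bun, hidden by the lid till that is open, its long side about (within 0.2 rad) along the press's x. Origin: centre of its underside.
- bun: round toasted bun, 66 mm diameter, 35 mm high, on the grill plate next to the roll (left or right of it, centres about 130 mm apart); to be left there, within 25 mm. Origin: centre of its underside.
- tongs: sprung steel kitchen tongs, 270 mm long, 130 g, lying on their side edges: two arms 24 mm tall, side by side, closing horizontally. Origin: on the underside, midway between the arms in the rubber-sleeved grip zone (94 mm long), near the centre of mass; x to the tips, y to the left arm, z up. Pivot 110 mm behind the origin, ends of the tips 131 mm ahead. At rest 57 mm wide over the arms at the origin
- tong_left: left arm of the tongs (at +y). Origin: on the pivot, 110 mm behind the tongs' origin; z up. Squeezing the arms together at the tongs' origin takes 6 N rising to about 8 N and closes the tips twice as far as the arms there: 52 mm over the arms leaves 72 mm between the tips; at about 39 mm the tips meet a 46 mm wide thing. Released, they spring open.
- tong_right: right arm of the tongs (at -y), likewise; both arms always turn by the same angle
- tongs_tip (a point): middle point between the two tip pads of the tongs (pads 36 mm long, 26 mm tall, upright, 82 mm clear between them at rest), 113 mm ahead of the tongs' origin and 13 mm above their underside
- plate: white round dinner plate, 170 mm diameter, rim 18 mm high, loose on the counter in front of the press; must not be pushed more than 30 mm. Origin: centre of its underside.
- mug: white mug, 80 mm diameter, 95 mm high, origin at the centre of its underside; bystander, as are all below: none may be pushed more than 30 mm or knocked over
- jam_jar: amber jam jar, 62 mm diameter, 85 mm high, origin under its centre
- salt: white salt shaker, 40 mm diameter, 80 mm high, origin under its centre
- pepper: dark wooden pepper mill, 48 mm diameter, 122 mm high, origin under its centre
- spatula: spatula lying flat, 240 mm long, origin under its middle
- soap: green dish-soap bottle, 60 mm diameter, 170 mm high, origin under its centre
Mind the look-alikes: they are no part of the job. What is meant by the plate is not brown or red, and is the larger of those in its own colour.

How it is judged (in metres and radians):
On the way, in this order (a step that is already met when the one before it is completed fails the run):
1. the lid of the press stands upright (value of joint lid between 1.4 and 1.75 rad), for 0.3 s.
2. the roll is pinched in the tongs and lifted clear of the grill plate, the tongs held in the gripper (contact force between each of tong_left, tong_right and roll above 0.5 N and contact force between the fingers and tongs above 1 N and contact force between each of press, plate, the fingers and roll below 0.05 N and z of roll in the frame of press above 0.075 m), for 0.2 s.
At the end, for the whole second after the job is handed in: Tongs held in the gripper, both tong arms pressing on the roll and nothing else touching it; roll at rest, its underside 50 to 180 mm above the plate's, its centre within 60 mm of the plate's sideways; lid at 1.40 to 1.75 rad; bun within 25 mm of its start (all of step 1 and contact force between each of tong_left, tong_right and roll above 0.5 N and contact force between the fingers and tongs above 1 N and contact force between each of press, plate, the fingers and roll below 0.05 N and horizontal distance between roll and plate below 0.06 m and z of roll in the frame of plate between 0.05 and 0.18 m and linear speed of roll below 0.04 m/s and distance of bun from where it was at the start of the episode below 0.025 m); the arm keeps its last pose, push and grip.
It fails at once if the roll or the bun was touched by the gripper or the arm (contact force between any of the fingers, the arm and roll above 0.3 N or contact force between any of the fingers, the arm and bun above 0.3 N).
It fails at once if the plate or a bystander was pushed by more than 30 mm or the bun by more than 25 mm (distance of bun from where it was at the start of the episode above 0.025 m or distance of any of mug, jam_jar, salt, pepper, spatula, soap, plate from where it was at the start of the episode above 0.03 m).
It fails at once if a bystander was knocked over (angle between any of mug, jam_jar, salt, pepper, soap's own z axis and vertical above 0.5 rad).
It fails at once if the roll was dropped on the counter (height (world z) of roll below 0.012 m).
It also fails if it takes over 64 s, if anything falls off the work surface, if the arm or the gripper's body presses on something with over 40 N, if the wrist force passes 120 N, or if a joint passes its speed limit or range.

## Working session

There is one attempt and no reset: what is moved stays moved. The work goes in short steps, Python scripts to look and compute and a shell command to move; the robot and the scene stay as the last step left them, time stands still between calls to the robot, and variables do not carry over. Pictures are saved under pics/ and viewed, at most 10 in all, crops included, and the job is handed in when it is done.

```bash
mkdir -p pics
cat > h.py <<'E'
import numpy as np, cv2
from bench import *
def locs(p, names):
    for n in names:
        try: print(n,[(np.round(d["location"],0).tolist(),round(d["conf"],2)) for d in place_of(p,n)[:4]])
        except Exception as e: print(n,e)
def save(p,f): cv2.imwrite("pics/"+f,cv2.cvtColor(p["image"],cv2.COLOR_RGB2BGR))
E
python3 - <<'E'
from h import *
s=snapshot("scene");t=snapshot("top")
im=np.hstack([s["image"],t["image"]]);im=np.vstack([s["image"],t["image"]])
cv2.imwrite("pics/a.png",cv2.resize(cv2.cvtColor(np.hstack([s["image"],t["image"]]),cv2.COLOR_RGB2BGR),(800,300)))
save(t,"t.png");save(s,"s.png")
print(t["R"],t["t"],t["intrinsics"])
locs(t,["press","lid_hinge","lid_handle","tongs","tongs_tip","tong_left","plate","mug","jam_jar","salt","pepper","spatula","soap"])
print("scene");locs(s,["press","lid_hinge","lid_handle","tongs","tongs_tip","tong_left","plate"])
print(sense())
E
```

```text
[[ 0.00859043 -0.99974426 -0.02091958]
 [-0.98204377 -0.0044919  -0.18859972]
 [ 0.18845752  0.0221641  -0.98183121]] [ -11.86164852  509.48915621 1693.64583154] [[475.86980712   0.         252.34862302]
 [  0.         475.86980712 191.1881778 ]
 [  0.           0.           1.        ]]
press [([551.0, 238.0, 1.0], 0.7), ([403.0, 467.0, -2.0], 0.24)]
lid_hinge [([566.0, 337.0, 92.0], 0.65)]
lid_handle [([532.0, 92.0, 140.0], 0.85)]
tongs [([596.0, -368.0, 0.0], 0.74)]
tongs_tip [([568.0, -254.0, 17.0], 0.76)]
tong_left [([619.0, -468.0, 3.0], 0.68), ([533.0, 94.0, 139.0], 0.37)]
plate [([516.0, -552.0, -1.0], 0.88), ([269.0, 223.0, 2.0], 0.75), ([498.0, -78.0, -0.0], 0.67), ([264.0, -324.0, 2.0], 0.55)]
mug [([362.0, -176.0, 2.0], 0.66)]
jam_jar [([363.0, 96.0, 0.0], 0.6)]
salt [([713.0, -29.0, -3.0], 0.66), ([360.0, -174.0, 4.0], 0.48)]
pepper [([727.0, -118.0, 0.0], 0.68)]
spatula [([393.0, -398.0, -4.0], 0.77)]
soap [([403.0, 468.0, 3.0], 0.75)]
scene
press [([554.0, 242.0, -1.0], 0.79), ([570.0, -255.0, 11.0], 0.44)]
lid_hinge [([566.0, 338.0, 94.0], 0.66)]
lid_handle [([532.0, 
[... 258 characters left out ...]
0], 0.63)]
{'time': 1.1, 'joint_pos': array([-7.34182313e+01,  7.47113906e+00,  8.52668573e+01,  2.87719590e-04,
        8.72621208e+01, -4.89221014e+00]), 'qd': array([-0.00871492,  0.03507949, -0.07262204,  0.01678571, -0.06506205,
        0.04055695]), 'joint_efforts': array([ 7.50355011e-04, -5.69320428e+01, -5.00878716e+01, -1.09213286e-04,
        1.04524373e-03,  1.66387207e-05]), 'tool_pos': array([ 219.67974202, -558.34453101,  248.30155062]), 'tcp_rot': array([-1.79999908e+02, -2.96340714e-04,  2.14739651e+01]), 'ft_force': array([ 0.053212  ,  0.09341329, -1.10188456]), 'wrist_torque': array([0.00214316, 0.0397689 , 0.01431463]), 'grip_force': 0.0, 'finger_gap': 85.43956296402655}
```

View pics/t.png

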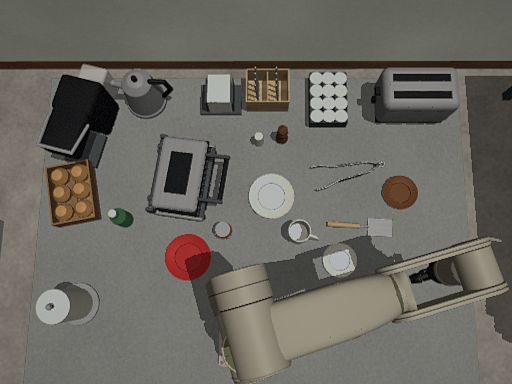

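View pics/s.png

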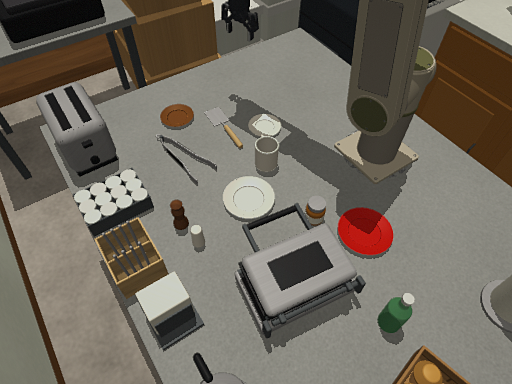

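Top view: press at left (~185,175), its handle bar at (222,178). The white dinner plate is at (271,195) and the smaller white one at (340,261) is a look-alike. The tongs run from (383,163), the pivot, to their tips at (315,175). The scene view agrees. I'll turn the tool to the handle's direction (yaw 172°) first.

```bash
cat >> h.py <<'E'
from scipy.spatial.transform import Rotation as Ro
def go(target, yaw=None):
    s=sense();R=Ro.from_euler("xyz",s["tcp_rot"],degrees=True)
    print("t",s["time"],"pos",np.round(s["tool_pos"],1),"rpy",np.round(s["tcp_rot"],1),"gap",round(s["finger_gap"],1),"j",np.round(s["joint_pos"],0))
    if yaw is not None:
        Rt=Ro.from_euler("xyz",[180,0,yaw],degrees=True); print("turn(rad)",np.round((R.inv()*Rt).as_rotvec(),3)); R2=Rt
        print("shift cm after turn",np.round(R2.inv().apply(np.array(target)-s["tool_pos"])/10,2))
    print("shift cm now",np.round(R.inv().apply(np.array(target)-s["tool_pos"])/10,2))
E
R='[1,0,0,0,0,0,-0.12]'; python3 -m handwheel '[[1,0,0,0,0,0,-0.12],[1,0,0,0,0,0,-0.12],[1,0,0,0,0,0,-0.12],[1,0,0,0,0,0,-0.12],[1,0,0,0,0,0,-0.12],[1,0,0,0,0,0,-0.12],[1,0,0,0,0,0,-0.12],[1,0,0,0,0,0,-0.12],[1,0,0,0,0,0,-0.12],[1,0,0,0,0,0,-0.12],[1,0,0,0,0,0,-0.12],[1,0,0,0,0,0,-0.12]]' 60
python3 -m handwheel '[[1,0,0,0,0,0,-0.12],[1,0,0,0,0,0,-0.12],[1,0,0,0,0,0,-0.12],[1,0,0,0,0,0,-0.12],[1,0,0,0,0,0,-0.12],[1,0,0,0,0,0,-0.12],[1,0,0,0,0,0,-0.12],[1,0,0,0,0,0,-0.12],[1,0,0,0,0,0,-0.12],[1,0,0,0,0,0,-0.11]]' 60
python3 -c "
from h import *
go([532,92,248],172)"
```

```text
time: 2.1
tool_pos: [219.7, -558.3, 248.3]
tcp_rot: [180.0, 0.0, 104.3]
ft_force: [0.5, -0.5, 0.6]
finger_gap: 85.7
grip_force: 0.0
time: 2.93
tool_pos: [231.5, -554.6, 248.1]
tcp_rot: [-179.5, -0.8, 170.7]
ft_force: [0.3, 0.0, 0.4]
finger_gap: 85.5
grip_force: 0.0
t 2.9333 pos [ 231.5 -554.6  248.1] rpy [-179.5   -0.8  170.7] gap 85.5 j [ -72.    8.   85.   -1.   87. -152.]
turn(rad) [-0.008 -0.014 -0.023]
shift cm after turn [-2.076e+01  6.821e+01  1.000e-02]
shift cm now [-19.16  68.67  -0.8 ]
```

```bash
python3 -m handwheel '[[1,-1,3.4,0,0,0,0],[1,-1,3.4,0,0,0,0],[1,-1,3.4,0,0,0,0],[1,-1,3.4,0,0,0,0],[1,-1,3.4,0,0,0,0],[1,-1,3.4,0,0,0,0],[1,-1,3.4,0,0,0,0],[1,-1,3.4,0,0,0,0],[1,-1,3.4,0,0,0,0],[1,-1,3.4,0,0,0,0],[1,-1,3.4,0,0,0,0],[1,-1,3.4,0,0,0,0]]'
python3 -m handwheel '[[1,-1,3.4,0,0,0,0],[1,-1,3.4,0,0,0,0],[1,-1,3.4,0,0,0,0],[1,-1,3.4,0,0,0,0],[1,-1,3.4,0,0,0,0],[1,-1,3.4,0,0,0,0],[1,-1,3.4,0,0,0,0],[1,0,0,0,0,0,0]]'
python3 - <<'E'
from h import *
go([532,92,143],172)
w=snapshot("wrist");t=snapshot("top")
locs(w,["lid_handle"]);locs(t,["lid_handle","lid_hinge"])
save(w,"w1.png")
E
```

```text
time: 3.93
tool_pos: [417.9, -168.6, 243.8]
tcp_rot: [-179.6, -0.7, 170.8]
ft_force: [0.7, -0.3, -0.1]
finger_gap: 85.9
grip_force: 0.0
time: 4.6
tool_pos: [526.1, 58.6, 240.6]
tcp_rot: [-179.7, -0.8, 171.0]
ft_force: [0.8, -1.1, 0.7]
finger_gap: 85.2
grip_force: 0.0
t 4.6 pos [526.1  58.6 240.6] rpy [-179.7   -0.8  171. ] gap 85.2 j [  1.  -3.  96.  -0.  87. -80.]
turn(rad) [-0.005 -0.013 -0.017]
shift cm after turn [-0.12  3.39  9.76]
shift cm now [-0.19  3.43  9.74]
lid_handle [([534.0, 95.0, 145.0], 0.88)]
lid_handle [([529.0, 94.0, 138.0], 0.62)]
lid_hinge [([566.0, 337.0, 95.0], 0.61)]
```

View pics/w1.png

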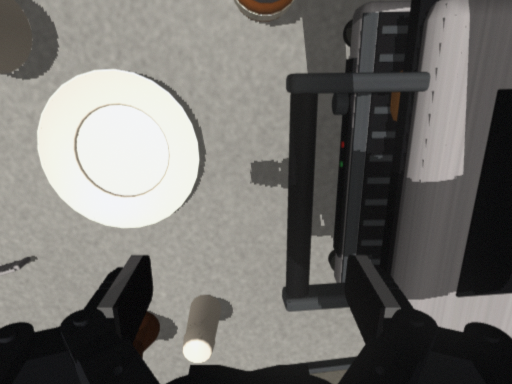

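The bar runs from (303,85) to (299,300) in the wrist view, parallel to the tool's x axis, with free space on both sides. I'll go down over it and grip.

```bash
python3 -m handwheel '[[1,-0.1,1.8,0,-0.005,-0.013,-0.017],[1,-0.1,1.8,0,0,0,0],[1,0,0,2,0,0,0],[1,0,0,2,0,0,0],[1,0,0,2,0,0,0],[1,0,0,2,0,0,0],[1,0,0,1.8,0,0,0],[1,0,0,0,0,0,0]]'
python3 -m handwheel '[[-1,0,0,0,0,0,0],[-1,0,0,0,0,0,0],[-1,0,0,0,0,0,0],[-1,0,0,0,0,0,0],[-1,0,0,0,0,0,0],[-1,0,0,0,0,0,0],[-1,0,0,0,0,0,0],[-1,0,0,0,0,0,0]]' 60
python3 - <<'E'
from h import *
p=sense()["tool_pos"];g=p+[0,0,2]
u=np.array([34,245])/np.hypot(34,245); H=np.array([566,337,95.])
r=np.array([(g-H)[:2]@u, g[2]-95]);print("bar rel hinge (x,z)",r)
# 250 radius at angle; opening rotates -x -> +z
a0=np.arctan2(r[1],-r[0])-np.arctan2(22,250); rad=251; print("lid angle",a0,"radius",np.hypot(*r))
ph0=np.arctan2(r[1],-r[0]); L=np.hypot(*r); n=24
phs=np.linspace(ph0,1.57+.088,n+1)
y=-L*np.cos(phs); z=L*np.sin(phs)
for k in range(n): print(k,"dy %.2f dz %.2f cm"%((y[k+1]-y[k])/10,-(z[k+1]-z[k])/10))
E
```

```text
time: 5.52
tool_pos: [529.2, 86.9, 138.5]
tcp_rot: [-179.8, -0.4, 171.6]
ft_force: [-1.1, -0.3, -0.9]
finger_gap: 85.4
grip_force: 0.0
time: 6.18
tool_pos: [533.6, 93.6, 143.9]
tcp_rot: [179.6, 0.2, 171.8]
ft_force: [7.0, 24.4, -4.5]
finger_gap: 16.0
grip_force: 58.6
bar rel hinge (x,z) [-245.5815592    50.87068208]
lid angle 0.11648111485259857 radius 250.7949930019009
0 dy 0.35 dz -1.48 cm
1 dy 0.44 dz -1.45 cm
2 dy 0.53 dz -1.42 cm
3 dy 0.61 dz -1.39 cm
4 dy 0.70 dz -1.35 cm
5 dy 0.78 dz -1.30 cm
6 dy 0.86 dz -1.26 cm
7 dy 0.93 dz -1.20 cm
8 dy 1.00 dz -1.14 cm
9 dy 1.07 dz -1.08 cm
10 dy 1.13 dz -1.01 cm
11 dy 1.19 dz -0.94 cm
12 dy 1.25 dz -0.87 cm
13 dy 1.30 dz -0.79 cm
14 dy 1.34 dz -0.71 cm
15 dy 1.38 dz -0.63 cm
16 dy 1.42 dz -0.55 cm
17 dy 1.45 dz -0.46 cm
18 dy 1.47 dz -0.37 cm
19 dy 1.49 dz -0.28 cm
20 dy 1.51 dz -0.19 cm
21 dy 1.52 dz -0.10 cm
22 dy 1.52 dz -0.01 cm
23 dy 1.52 dz 0.09 cm
```

```bash
python3 -m handwheel '[[-1,0.2,0.6,-0.6,0,0,0],[-1,0,0.5,-1.5,0,0,0],[-1,0,0.5,-1.45,0,0,0],[-1,0,0.6,-1.4,0,0,0],[-1,0,0.7,-1.35,0,0,0],[-1,0,0.8,-1.3,0,0,0],[-1,0,0.85,-1.25,0,0,0],[-1,0,0.95,-1.2,0,0,0]]'
python3 -m handwheel '[[-1,0,1,-1.15,0,0,0],[-1,0,1.1,-1.1,0,0,0],[-1,0,1.1,-1,0,0,0],[-1,0,1.2,-0.95,0,0,0]]'
python3 - <<'E'
from h import *
g=sense()["tool_pos"]+[0,0,2];print(g)
u=np.array([34,245])/np.hypot(34,245); H=np.array([566,337,95.])
r=np.array([(g-H)[:2]@u, g[2]-95]);print(r,np.hypot(*r),np.arctan2(r[1],-r[0])-.088)
E
```

```text
time: 6.85
tool_pos: [539.6, 135.4, 246.2]
tcp_rot: [-179.1, 0.3, 171.4]
ft_force: [-4.9, -42.6, 16.8]
finger_gap: 15.8
grip_force: 59.3
time: 7.18
tool_pos: [545.7, 176.0, 293.2]
tcp_rot: [-178.9, 0.4, 171.2]
ft_force: [-23.3, -55.7, 50.9]
finger_gap: 15.8
grip_force: 60.6
[545.71947247 175.97627881 295.23661513]
[-162.28293937  200.23661513] 257.74106085070497 0.8017122943104303
```

```bash
python3 -m handwheel '[[-1,0,-0.6,-0.8,0,0,0],[-1,0,0,0,0,0,0]]'
python3 -m handwheel '[[-1,0,0.8,-1.0,0,0,0],[-1,0,1.2,-0.9,0,0,0],[-1,0,1.2,-0.85,0,0,0]]'
python3 - <<'E'
from h import *
g=sense()["tool_pos"]+[0,0,2];print(g)
u=np.array([34,245])/np.hypot(34,245); H=np.array([566,337,95.])
r=np.array([(g-H)[:2]@u, g[2]-95]);print(r,np.hypot(*r),np.arctan2(r[1],-r[0])-.088)
E
```

```text
time: 7.35
tool_pos: [545.7, 179.3, 297.5]
tcp_rot: [-179.9, 0.4, 171.7]
ft_force: [1.6, -10.2, 14.4]
finger_gap: 15.6
grip_force: 64.7
time: 7.6
tool_pos: [550.3, 210.6, 321.2]
tcp_rot: [-179.7, 0.3, 171.6]
ft_force: [20.5, -12.9, -1.4]
finger_gap: 15.2
grip_force: 61.4
[550.28222383 210.62551348 323.22664081]
[-127.33542259  228.22664081] 261.3459573447415 0.9738821003602788
```

```bash
python3 -m handwheel '[[-1,-0.2,1.3,-0.7,0,0,0],[-1,-0.1,1.3,-0.6,0,0,0],[-1,0,1.35,-0.55,0,0,0],[-1,0,1.4,-0.45,0,0,0],[-1,0,1.45,-0.35,0,0,0]]'
python3 -m handwheel '[[-1,0,1.45,-0.3,0,0,0],[-1,0,1.5,-0.2,0,0,0],[-1,0,1.5,-0.1,0,0,0],[-1,0,1.5,0,0,0,0]]'
cat > ch.py <<'E'
from h import *
g=sense()["tool_pos"]+[0,0,2];print(g)
u=np.array([34,245])/np.hypot(34,245); H=np.array([566,337,95.])
r=np.array([(g-H)[:2]@u, g[2]-95]);print(r,np.hypot(*r),np.arctan2(r[1],-r[0])-.088)
s=snapshot("scene");locs(s,["lid_handle","lid_hinge"])
E
python3 ch.py
```

```text
time: 8.02
tool_pos: [560.3, 278.3, 350.9]
tcp_rot: [-179.7, 0.1, 171.7]
ft_force: [-12.6, -11.7, 21.0]
finger_gap: 15.2
grip_force: 65.0
time: 8.35
tool_pos: [569.5, 338.8, 357.0]
tcp_rot: [-179.9, 0.2, 171.7]
ft_force: [-19.8, -8.8, 20.1]
finger_gap: 15.6
grip_force: 68.0
[569.4969269  338.79645672 358.95557656]
[  2.26008523 263.95557656] 263.9652522252661 1.4913584872668648
lid_handle [([566.0, 335.0, 348.0], 0.62), ([713.0, -28.0, -0.0], 0.26)]
lid_hinge [([391.0, -402.0, 3.0], 0.69)]
```

```bash
python3 -m handwheel '[[-1,0.2,1.2,0,0,0,0],[-1,0,0.7,0,0,0,0],[-1,0,0,0,0,0,0],[-1,0,0,0,0,0,0],[-1,0,0,0,0,0,0]]'
python3 ch.py
python3 -m handwheel '[[1,0,0,0,0,0,0],[1,0,0,0,0,0,0],[1,0,0,0,0,0,0],[1,0,0,0,0,0,0],[1,0,0,0,0,0,0],[1,0,0,0,0,0,0],[1,0,0,0,0,0,0]]'
python3 -m handwheel '[[1,0,0,-2.5,0,0,0],[1,0,0,-2.5,0,0,0],[1,0,0,-2.5,0,0,0],[1,0,0,0,0,0,0]]'
python3 - <<'E'
from h import *
s=snapshot("scene");t=snapshot("top");save(s,"s2.png")
for p in (s,t): locs(p,["lid_handle","roll","bun"])
go([596,-368,330],104)
for p in (s,t): locs(p,["tongs","tongs_tip","tong_left"])
E
```

```text
time: 8.92
tool_pos: [572.4, 358.2, 355.4]
tcp_rot: [179.9, 0.4, 171.7]
ft_force: [17.5, -2.7, -4.6]
finger_gap: 15.2
grip_force: 66.1
[572.39712539 358.18414274 357.3998763 ]
[ 21.86239104 262.3998763 ] 263.30905647767145 1.5659214157151469
lid_handle [([569.0, 357.0, 345.0], 0.9)]
lid_hinge [([724.0, -117.0, -3.0], 0.17)]
time: 9.65
tool_pos: [570.1, 357.8, 352.4]
tcp_rot: [-179.9, -0.0, 171.7]
ft_force: [-0.2, -0.5, -0.4]
finger_gap: 85.7
grip_force: 0.0
time: 9.98
tool_pos: [570.9, 358.3, 434.4]
tcp_rot: [179.8, 0.4, 171.7]
ft_force: [0.6, -0.1, 2.1]
finger_gap: 85.8
grip_force: 0.0
lid_handle [([572.0, 358.0, 348.0], 0.73)]
roll [([615.0, 233.0, 52.0], 0.68), ([484.0, 239.0, 56.0], 0.63)]
bun [([612.0, 233.0, 53.0], 0.61)]
lid_handle []
roll [([484.0, 237.0, 51.0], 0.8), ([574.0, 359.0, 341.0], 0.16)]
bun [([618.0, 228.0, 56.0], 0.7)]
t 10.3833 pos [570.  357.8 425.9] rpy [-1.798e+02 -1.000e-01  1.717e+02] gap 85.4 j [ 28.  20.  52.  -0. 108. -54.]
turn(rad) [-0.005 -0.     1.182]
shift cm after turn [-71.05 -15.04   9.59]
shift cm now [-13.02 -71.42   9.82]
tongs [([598.0, -365.0, -4.0], 0.91), ([390.0, -400.0, 3.0], 0.5)]
tongs_tip [([570.0, -256.0, 12.0], 0.62)]
tong_left [([617.0, -474.0, -1.0], 0.59)]
tongs [([595.0, -369.0, -4.0], 0.75)]
tongs_tip [([571.0, -257.0, 14.0], 0.77), ([569.0, 339.0, 95.0], 0.6)]
tong_left [([615.0, -472.0, 2.0], 0.45)]
```

View pics/s2.png

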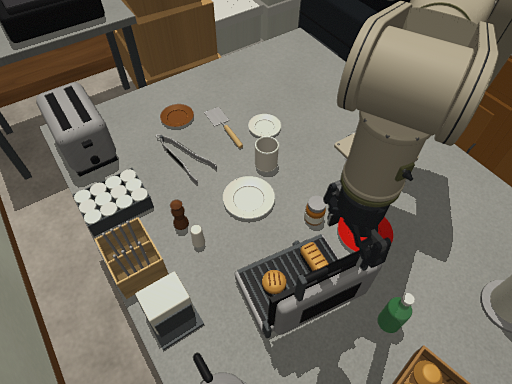

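The lid is upright. The roll shows at (314,257) and the bun at (273,283) on the grill; the tongs are at (185,157). Next, the tongs.

```bash
python3 -m handwheel '[[1,-0.65,-3.5,0,0,0,0.1],[1,-0.3,-3.55,0.9,0,0,0.1],[1,0.1,-3.55,0.9,0,0,0.1],[1,0.45,-3.55,0.9,0,0,0.1],[1,0.8,-3.5,0.9,0,0,0.1],[1,1.15,-3.4,0.9,0,0,0.1],[1,1.5,-3.3,0.9,0,0,0.1],[1,-1.85,-3.1,0.9,0,0,0],[1,-1.85,-3.1,0.9,0,0,0],[1,-1.85,-3.1,0.9,0,0,0]]' 20
python3 -c "
from h import *
go([595,-367,150],102.5)"
```

```text
time: 11.52
tool_pos: [412.1, 59.5, 347.2]
tcp_rot: [-179.9, 0.1, 131.7]
ft_force: [0.7, -1.0, 0.6]
finger_gap: 85.2
grip_force: 0.0
t 11.5167 pos [412.1  59.5 347.2] rpy [-1.799e+02  1.000e-01  1.317e+02] gap 85.2 j [  1. -23. 103.  -0. 100. -40.]
turn(rad) [-0.     0.002  0.51 ]
shift cm after turn [-45.6    8.63  19.72]
shift cm now [-43.97 -14.71  19.82]
```

```bash
python3 -m handwheel '[[1,0,0,0,0,0,0.12],[1,0,0,0,0,0,0.12],[1,0,0,0,0,0,0.12],[1,0,0,0,0,0,0.12],[1,0,0,0,0,0,0.03],[1,-3.3,0.6,1,0,0,0],[1,-3.3,0.6,1,0,0,0],[1,-3.3,0.6,1,0,0,0],[1,-3.3,0.6,1,0,0,0],[1,-3.3,0.6,1,0,0,0],[1,-3.3,0.6,1,0,0,0],[1,-3.3,0.6,1,0,0,0]]'
python3 -m handwheel '[[1,-3.3,0.6,1,0,0,0],[1,-3.3,0.6,1,0,0,0],[1,-3.3,0.6,1,0,0,0],[1,-3.3,0.6,1,0,0,0],[1,-3.3,0.6,1,0,0,0],[1,-3.3,0.6,1,0,0,0],[1,-2.6,0.6,1,0,0,0],[1,0,0,0,0,0,0],[1,0,0,0,0,0,0]]'
python3 - <<'E'
from h import *
w=snapshot("wrist");save(w,"w2.png")
locs(w,["tongs","tongs_tip","tong_left"])
go([595,-367,100],102.5)
E
```

```text
time: 12.52
tool_pos: [504.1, -158.1, 277.4]
tcp_rot: [-180.0, 0.1, 102.4]
ft_force: [0.6, 0.2, -0.2]
finger_gap: 85.9
grip_force: 0.0
time: 13.27
tool_pos: [592.1, -367.1, 205.5]
tcp_rot: [-179.8, -0.0, 102.3]
ft_force: [0.1, 0.1, -0.2]
finger_gap: 85.5
grip_force: 0.0
tongs []
tongs_tip []
tong_left [([618.0, -474.0, -0.0], 0.6)]
t 13.4667 pos [ 593.2 -365.5  209.5] rpy [180.    0.2 102.5] gap 85.0 j [-36.  23.  71.  -0.  86. -48.]
turn(rad) [ 0.     0.003 -0.001]
shift cm after turn [-0.19  0.14 10.95]
shift cm now [-0.15  0.14 10.95]
```

View pics/w2.png

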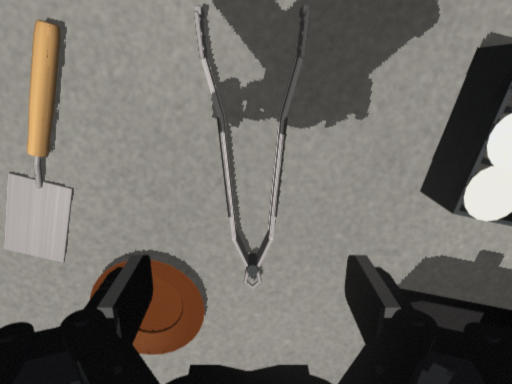

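The tongs lie symmetrically about column 252: pivot at (252,270), tips at (200,10) and (304,10). I'll check the pose from these pixels.

Run:
```python
from h import *
w=snapshot("wrist");K=w["intrinsics"];R=w["R"];t=w["t"]
C=-R.T@t
def ray(u,v,z):
    d=R.T@np.linalg.inv(K)@[u,v,1]; return (C+d*(z-C[2])/d[2])
P=ray(252,272,18); T=(ray(198,10,24)+ray(305,10,24))/2
print(P,T); d=(T-P)[:2]; L=np.hypot(*d); d/=L; print(L,np.degrees(np.arctan2(d[1],d[0])),"origin",P[:2]+110*d, T[:2]-131*d)
o=np.array([595,-367]);c=cv2
go([*(P[:2]+110*d),19],np.degrees(np.arctan2(d[1],d[0])))
```

```text
[ 624.24041221 -481.78379292   18.        ] [ 568.72461008 -236.72118917   24.        ]
251.27213144685317 102.76418831200053 origin [ 599.93712717 -374.50215266] [ 597.66761318 -364.48386984]
t 13.5167 pos [ 593.3 -365.5  209.6] rpy [180.    0.2 102.5] gap 85.3 j [-36.  23.  71.  -0.  86. -48.]
turn(rad) [ 0.     0.003 -0.005]
shift cm after turn [-1.03  0.45 19.06]
shift cm now [-0.96  0.45 19.06]
```

```bash
python3 -m handwheel '[[1,-0.3,0.3,2.5,0,0,0],[1,0,0,3,0,0,0],[1,0,0,3,0,0,0],[1,0,0,3,0,0,0],[1,0,0,2.5,0,0,0],[1,0,0,2,0,0,0],[1,0,0,1.5,0,0,0],[1,0,0,1,0,0,0],[1,0,0,0.5,0,0,0],[1,0,0,0,0,0,0]]'
python3 -m handwheel '[[0.6,0,0,0,0,0,0],[0.4,0,0,0,0,0,0],[0.3,0,0,0,0,0,0],[0.2,0,0,0,0,0,0],[0.2,0,0,0,0,0,0],[0.2,0,0,0,0,0,0]]' 20
```

```text
time: 14.35
tool_pos: [596.2, -368.6, 17.7]
tcp_rot: [-179.9, 0.1, 102.4]
ft_force: [-0.1, 0.2, -0.9]
finger_gap: 85.3
grip_force: 0.0
time: 14.85
tool_pos: [597.8, -369.9, 21.0]
tcp_rot: [179.9, 0.3, 102.4]
ft_force: [-1.6, 1.2, 7.9]
finger_gap: 51.3
grip_force: 8.7
```

```bash
python3 -m handwheel '[[0.2,0,0,-1,0,0,0],[0.2,0,0,-2,0,0,0],[0.2,0,0,-3,0,0,0],[0.2,0,0,-3,0,0,0],[0.2,0,0,-3,0,0,0],[0.2,0,0,-3,0,0,0],[0.2,0,0,-2,0,0,0],[0.2,0,0,0,0,0,0]]'
python3 - <<'E'
from h import *
for n in ("top","scene"):
    p=snapshot(n);K=p["intrinsics"];R=p["R"];C=-R.T@p["t"]
    locs(p,["tongs","tongs_tip","roll","bun","plate"])
    for q in ("roll",):
        m=trace(p,q)
        if not m: continue
        for k in m[:2]:
            v,u=np.nonzero(k["pixels"]); d=R.T@np.linalg.inv(K)@np.vstack([u,v,np.ones_like(u)])
            X=C[:2,None]+d[:2]*(91-C[2])/d[2]
            (c,wh,a)=cv2.minAreaRect(X.T.astype(np.float32)); b=cv2.boxPoints((c,wh,a)); e=max((b[1]-b[0],b[2]-b[1]),key=np.linalg.norm)
            print(n,q,k["conf"],len(u),np.round(c),np.round(wh),"axis deg",np.degrees(np.arctan2(e[1],e[0]))%180)
    if n=="scene":
        im=cv2.cvtColor(p["image"],cv2.COLOR_RGB2BGR)
        cv2.imwrite("pics/s3.png",cv2.resize(im[130:370,120:420],None,fx=2.4,fy=2.4,interpolation=cv2.INTER_CUBIC))
E
```

```text
time: 15.52
tool_pos: [599.0, -370.5, 196.5]
tcp_rot: [179.6, 0.6, 102.4]
ft_force: [0.5, 0.1, 0.7]
finger_gap: 51.4
grip_force: 6.2
tongs [([599.0, -368.0, 171.0], 0.42)]
tongs_tip [([578.0, -251.0, 190.0], 0.5), ([392.0, -400.0, 0.0], 0.45)]
roll [([481.0, 238.0, 53.0], 0.92)]
bun [([618.0, 226.0, 55.0], 0.7)]
plate [([269.0, 220.0, 1.0], 0.92), ([495.0, -75.0, -3.0], 0.88), ([263.0, -323.0, -1.0], 0.84), ([517.0, -551.0, 2.0], 0.72)]
top roll 0.53 358 [481. 233.] [100.  50.] axis deg 83.84206
tongs [([594.0, -364.0, 163.0], 0.88)]
tongs_tip [([566.0, -255.0, 181.0], 0.62)]
roll [([483.0, 238.0, 56.0], 0.79), ([572.0, 358.0, 347.0], 0.62)]
bun [([614.0, 231.0, 53.0], 0.98), ([568.0, -255.0, 180.0], 0.75), ([500.0, -76.0, 2.0], 0.38)]
plate [([264.0, -325.0, -0.0], 0.98), ([271.0, 229.0, 0.0], 0.98), ([513.0, -560.0, 0.0], 0.57)]
```

View pics/s3.png

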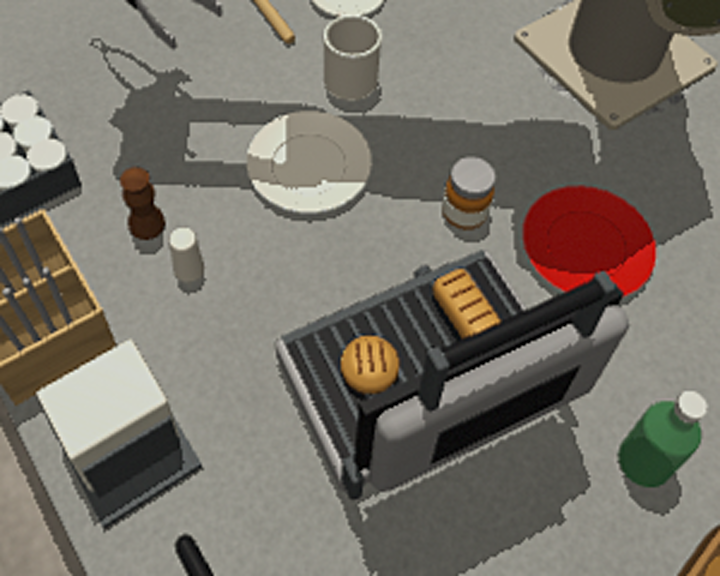

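The tongs are held level and the lid is upright. The roll is at (466,303) in the crop, the bun at (370,363), well apart. Next I'll turn and travel to above the roll.

```bash
python3 -m handwheel '[[0.2,0,0,0,0,0,0.06],[0.2,0,0,0,0,0,0.07],[0.2,0,0,0,0,0,0.07],[0.2,0,0,0,0,0,0.07],[0.2,0,0,0,0,0,0.07],[0.2,0,0,0,0,0,0]]'
python3 -c "
from h import *
go([467,109,185],83)"
```

```text
time: 16.72
tool_pos: [596.5, -368.6, 188.1]
tcp_rot: [-180.0, 0.1, 82.7]
ft_force: [-0.3, -1.2, -1.7]
finger_gap: 51.5
grip_force: 6.2
t 16.7167 pos [ 596.5 -368.6  188.1] rpy [-1.80e+02  1.00e-01  8.27e+01] gap 51.5 j [-36.  25.  71.  -0.  84. -29.]
turn(rad) [-0.     0.002 -0.005]
shift cm after turn [ 45.83 -18.67   0.31]
shift cm now [ 45.75 -18.88   0.22]
```

```bash
python3 -m handwheel '[[0.2,1.5,-0.6,0,0,0,0],[0.2,2.5,-1,0,0,0,0],[0.2,2.5,-1,0,0,0,0],[0.2,2.5,-1,0,0,0,0],[0.2,2.5,-1,0,0,0,0],[0.2,2.5,-1,0,0,0,0],[0.2,2.5,-1,0,0,0,0],[0.2,2.5,-1,0,0,0,0],[0.2,2.5,-1,0,0,0,0],[0.2,2.5,-1,0,0,0,0]]'
python3 -m handwheel '[[0.2,2.5,-1,0,0,0,0],[0.2,2.5,-1,0,0,0,0],[0.2,2.5,-1,0,0,0,0],[0.2,2.5,-1,0,0,0,0],[0.2,2.5,-1,0,0,0,0],[0.2,2.5,-1,0,0,0,0],[0.2,2.5,-1,0,0,0,0],[0.2,2.5,-1,0,0,0,0],[0.2,1.5,-0.6,0,0,0,0],[0.2,0,0,0,0,0,0],[0.2,0,0,0,0,0,0]]'
python3 - <<'E'
from h import *
go([467,109,185],83)
w=snapshot("wrist");t=snapshot("top");s=snapshot("scene");save(w,"w3.png")
for p in (w,t,s):locs(p,["tongs_tip","tongs","roll"])
E
```

```text
time: 17.55
tool_pos: [530.3, -117.4, 187.8]
tcp_rot: [180.0, 0.1, 83.1]
ft_force: [1.3, 0.8, -1.5]
finger_gap: 51.2
grip_force: 6.2
time: 18.47
tool_pos: [471.7, 106.0, 187.4]
tcp_rot: [180.0, 0.1, 83.2]
ft_force: [-0.7, 0.9, -1.2]
finger_gap: 51.9
grip_force: 6.2
t 18.4667 pos [471.7 106.  187.4] rpy [1.80e+02 1.00e-01 8.32e+01] gap 51.9 j [  7.  -9. 108.  -0.  81.  14.]
turn(rad) [0.    0.002 0.003]
shift cm after turn [ 0.24 -0.51  0.24]
shift cm now [ 0.24 -0.5   0.24]
tongs_tip [([725.0, -116.0, -4.0], 0.17)]
tongs []
roll []
tongs_tip [([715.0, -29.0, -4.0], 0.5), ([486.0, 227.0, 184.0], 0.49)]
tongs [([475.0, 108.0, 162.0], 0.72)]
roll [([485.0, 237.0, 54.0], 0.45), ([726.0, -115.0, -1.0], 0.45)]
tongs_tip [([484.0, 219.0, 181.0], 0.59)]
tongs [([472.0, 109.0, 165.0], 0.75), ([483.0, 242.0, 56.0], 0.28)]
roll [([482.0, 238.0, 58.0], 0.77)]
```

View pics/w3.png

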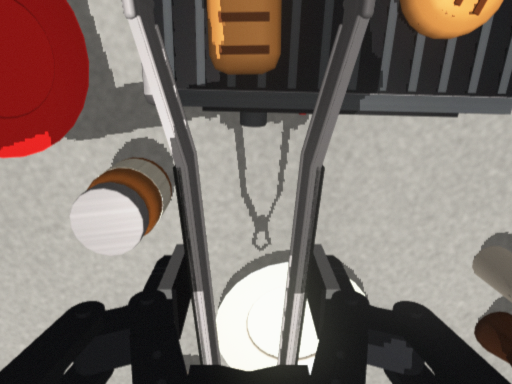

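In the wrist view the tips straddle the roll: tong tips at columns 135 and 365, roll at 208–281. The roll lies about 4 mm left of the tongs' midline, so I'll shift over, go down and look again.

```bash
python3 -m handwheel '[[0.2,0.4,-0.4,0.5,0,0,0],[0.2,0,0,1.3,0,0,0],[0.2,0,0,1.5,0,0,0],[0.2,0,0,1.5,0,0,0],[0.2,0,0,1.5,0,0,0],[0.2,0,0,1.5,0,0,0],[0.2,0,0,1.5,0,0,0],[0.2,0,0,0.9,0,0,0],[0.2,0,0,0.4,0,0,0],[0.2,0,0,0,0,0,0],[0.2,0,0,0,0,0,0]]'
python3 - <<'E'
from h import *
go([467,109,81],83)
w=snapshot("wrist");save(w,"w4.png")
t=snapshot("top");s=snapshot("scene")
for p in (t,s):locs(p,["tongs_tip","tongs","roll","bun"])
E
```

```text
time: 19.98
tool_pos: [468.4, 109.7, 81.5]
tcp_rot: [-180.0, 0.1, 82.9]
ft_force: [0.4, 0.1, -1.5]
finger_gap: 51.5
grip_force: 6.2
t 19.9833 pos [468.4 109.7  81.5] rpy [-1.80e+02  1.00e-01  8.29e+01] gap 51.5 j [  7.  -2. 114.  -0.  69.  14.]
turn(rad) [-0.     0.002 -0.001]
shift cm after turn [-0.09 -0.13  0.05]
shift cm now [-0.09 -0.13  0.05]
tongs_tip [([483.0, 228.0, 75.0], 0.49)]
tongs [([471.0, 112.0, 61.0], 0.46)]
roll [([485.0, 240.0, 51.0], 0.71)]
bun [([611.0, 226.0, 54.0], 0.55), ([570.0, 340.0, 94.0], 0.33)]
tongs_tip [([483.0, 226.0, 74.0], 0.83)]
tongs []
roll []
bun [([612.0, 232.0, 55.0], 0.66)]
```

View pics/w4.png

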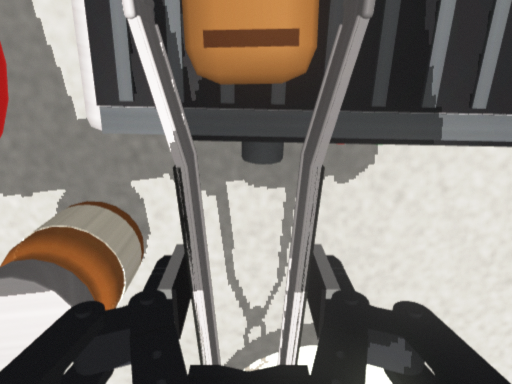

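The roll (columns 185–318) is centred between the arms. I'll squeeze.

```bash
python3 -m handwheel '[[0.1,0,0,0,0,0,0],[0.05,0,0,0,0,0,0],[0,0,0,0,0,0,0],[-0.05,0,0,0,0,0,0],[-0.1,0,0,0,0,0,0],[-0.2,0,0,0,0,0,0],[-0.4,0,0,0,0,0,0],[-0.4,0,0,0,0,0,0],[-0.4,0,0,0,0,0,0]]' 30
python3 -m handwheel '[[-0.4,0,0,-0.3,0,0,0],[-0.4,0,0,-0.7,0,0,0],[-0.4,0,0,-1,0,0,0],[-0.4,0,0,-1,0,0,0],[-0.4,0,0,-1,0,0,0],[-0.4,0,0,-1,0,0,0],[-0.4,0,0,-1,0,0,0],[-0.4,0,0,-1,0,0,0],[-0.4,0,0,-1,0,0,0],[-0.4,0,0,-0.5,0,0,0],[-0.4,0,0,0,0,0,0],[-0.4,0,0,0,0,0,0]]'
python3 - <<'E'
from h import *
go([467,109,81],83)
w=snapshot("wrist");save(w,"w5.png")
t=snapshot("top");s=snapshot("scene")
for p in (t,s):locs(p,["tongs_tip","roll","bun","plate","lid_handle"])
E
```

```text
time: 21.28
tool_pos: [468.2, 109.6, 81.2]
tcp_rot: [-180.0, 0.1, 82.9]
ft_force: [0.9, -0.5, 0.6]
finger_gap: 40.1
grip_force: 30.2
time: 22.28
tool_pos: [468.4, 109.8, 166.3]
tcp_rot: [180.0, 0.1, 82.9]
ft_force: [-0.1, -0.6, -2.4]
finger_gap: 40.4
grip_force: 30.6
t 22.2833 pos [468.4 109.8 166.3] rpy [1.80e+02 1.00e-01 8.29e+01] gap 40.4 j [  7.  -8. 109.  -0.  79.  14.]
turn(rad) [ 0.     0.002 -0.001]
shift cm after turn [-0.1  -0.13  8.53]
shift cm now [-0.08 -0.13  8.53]
tongs_tip [([485.0, 225.0, 156.0], 0.49)]
roll [([480.0, 239.0, 136.0], 0.46), ([362.0, -175.0, -1.0], 0.24)]
bun [([615.0, 227.0, 56.0], 0.36)]
plate [([518.0, -552.0, -1.0], 0.96), ([262.0, -327.0, -5.0], 0.93), ([497.0, -78.0, -0.0], 0.62), ([271.0, 222.0, 1.0], 0.56)]
lid_handle [([570.0, 356.0, 343.0], 0.88)]
tongs_tip [([479.0, 224.0, 154.0], 0.9)]
roll [([483.0, 238.0, 139.0], 0.73)]
bun [([613.0, 232.0, 50.0], 0.9)]
plate [([514.0, -559.0, -0.0], 0.95), ([264.0, -327.0, 3.0], 0.6), ([499.0, -75.0, 1.0], 0.58)]
lid_handle [([569.0, 355.0, 347.0], 0.56)]
```

View pics/w5.png

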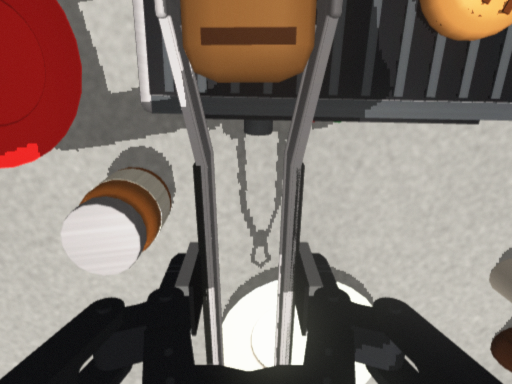

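The roll is pinched and lifted, at about z = 138. I'll carry it to above the plate at (497,-77).

```bash
python3 -m handwheel '[[-0.4,-0.6,0.1,0,0,0,0],[-0.4,-1.2,0.2,0,0,0,0],[-0.4,-1.6,0.3,0,0,0,0],[-0.4,-1.6,0.3,0,0,0,0],[-0.4,-1.6,0.3,0,0,0,0],[-0.4,-1.6,0.3,0,0,0,0],[-0.4,-1.6,0.3,0,0,0,0],[-0.4,-1.6,0.3,0,0,0,0],[-0.4,-1.6,0.3,0,0,0,0],[-0.4,-1.6,0.3,0,0,0,0],[-0.4,-1.6,0.3,0,0,0,0],[-0.4,-1.6,0.3,0,0,0,0]]'
python3 -m handwheel '[[-0.4,-1.6,0.3,0.2,0,0,0],[-0.4,-1.6,0.3,0.4,0,0,0],[-0.4,-1.6,0.3,0.4,0,0,0],[-0.4,-1.6,0.3,0.4,0,0,0],[-0.4,-1.6,0.3,0.4,0,0,0],[-0.4,-1.6,0.2,0.4,0,0,0],[-0.4,-1.6,0.2,0.3,0,0,0],[-0.4,-1.2,0.2,0.2,0,0,0],[-0.4,-0.6,0.1,0,0,0,0],[-0.4,0,0,0,0,0,0],[-0.4,0,0,0,0,0,0],[-0.4,0,0,0,0,0,0]]'
python3 - <<'E'
from h import *
go([483,-205,133],83)
t=snapshot("top");s=snapshot("scene");save(s,"s6.png")
for p in (t,s):locs(p,["roll","bun","plate","lid_handle"])
E
```

```text
time: 23.93
tool_pos: [479.0, -72.2, 166.6]
tcp_rot: [-180.0, 0.1, 82.9]
ft_force: [0.6, 0.5, -2.0]
finger_gap: 39.8
grip_force: 30.6
time: 24.93
tool_pos: [485.1, -202.2, 140.0]
tcp_rot: [-180.0, 0.1, 83.0]
ft_force: [0.4, -0.5, -1.7]
finger_gap: 39.9
grip_force: 30.6
t 24.9333 pos [ 485.1 -202.2  140. ] rpy [-1.8e+02  1.0e-01  8.3e+01] gap 39.9 j [-28.   0. 104.  -0.  75. -21.]
turn(rad) [-0.     0.002 -0.001]
shift cm after turn [-0.31 -0.17  0.7 ]
shift cm now [-0.31 -0.17  0.7 ]
roll [([500.0, -73.0, 111.0], 0.62)]
bun [([616.0, 226.0, 54.0], 0.53)]
plate [([516.0, -555.0, 1.0], 0.84), ([497.0, -76.0, -0.0], 0.82), ([260.0, -328.0, -2.0], 0.78)]
lid_handle [([570.0, 360.0, 341.0], 0.87)]
roll [([499.0, -72.0, 113.0], 0.77)]
bun [([361.0, -180.0, 0.0], 0.73), ([616.0, 232.0, 51.0], 0.59)]
plate [([272.0, 230.0, 0.0], 0.86), ([499.0, -76.0, 4.0], 0.83), ([266.0, -328.0, 0.0], 0.78), ([515.0, -561.0, 1.0], 0.68)]
lid_handle []
```

View pics/s6.png

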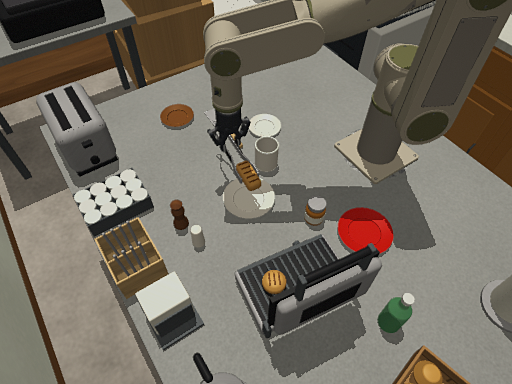

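The roll, at (249,176), hangs 11 cm above the middle of the plate at (250,196). The lid is up and the bun is in place. Handing in.

```bash
python3 -m handwheel '[[-0.4,0,0,0,0,0,0],[-0.4,0,0,0,0,0,0],[-0.4,0,0,0,0,0,0]]'; python3 -c "
from bench import *
print(hand_in())"
```

```text
time: 25.68
tool_pos: [484.9, -202.7, 139.7]
tcp_rot: [-180.0, 0.1, 82.9]
ft_force: [-0.2, 0.5, -2.5]
finger_gap: 40.0
grip_force: 30.6
the job is handed in; nothing more can be done
None
```

I handed in the job at 25.7 s, with the roll pinched in the tongs about 11 cm above the middle of the dinner plate, the lid upright and the bun within a few millimetres of where it first showed; hand-in returned no verdict, so I can't confirm it passed.

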